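# Tighten a keyless chuck on a sanding drum and lift it by the drum

## Robot

A 7-joint arm with a two-finger parallel gripper is mounted at the origin on a cart in front of the work surface, level with it; the furniture and walls round the work are solid. World frame = base frame: x ahead of the robot, y to its left, z up, the work surface at z = 0. Lengths are in m, angles in rad, forces in N, time in s.
With the tool pointing down it reaches from about 0.4 to 0.875 m from the base axis. Payload 19.3 kg.
Tool frame: the origin (TCP) lies on the mounting face of the last link; the fingertips stand 173 mm ahead of it and the grasp point (between the pads) lies 155 mm ahead of it; z points along the fingers, y is the line along which they close (so a half turn about z gives the same grasp; the last joint's range is limited). The gripper opens to 85 mm and grips with 20 to 120 N. Pads are 22 mm wide; open, the fingers measure 114 mm over their backs; the gripper's body (76 mm by 85 mm) begins 54 mm behind the grasp point. The pads swing forward as they close: fully open they stand 13 mm farther back than shut.
Start: joints at [1.199, 0.521, -0.036, 1.599, 0.021, 1.021, -0.113], TCP at [0.186, -0.597, 0.405] pointing down, gripper open.
Joint ranges: [-2.91, 2.91], [-0.3, 2.13], [-1.5, 1.42], [0.17, 2.43], [-1.26, 4.41], [0.16, 1.93], [-2.52, 2.52]. Speed limits (rad/s): [1.89, 1.89, 2.39, 2.39, 3.01, 3.01, 3.01].

## Interface

Orientations are given as [roll, pitch, yaw] about the fixed x, y, z axes, in that order (R = Rz(yaw) Ry(pitch) Rx(roll)).
In Python, from workcell import bot, vision gives the robot as it stands.
- The arm moves only by the shell command python3 -m creep 'ROWS' [FORCE]. ROWS is JSON, a list that holds one entry, the list of rows, each a list of 7 numbers: the opening, from -1 (shut) to 1 (fully open), then the shift along the tool's x, y, z in cm, then the turn, a rotation vector about the tool's x, y, z in rad. In form: [[[grip, tx, ty, tz, rx, ry, rz], ...]]. A call has 1 to 12 rows; each row shifts and turns the commanded pose from where the row before left it, along the tool's axes as they then stand; what a row does not reach is not made up. A row lasts 1/8 s, in which the tool goes at most 62.5 mm and 10.7 degrees, less where a joint would pass 70% of its speed; a pose out of reach is approached as far as the arm can. A call with a gripper value outside its range is refused whole. The fingers move at their own pace and stop on an object; FORCE is the grip in N (left out, the last holds). Time passes only in rows, so rows that do not move let the fingers close. It gives the time, the measured TCP pose, the force, the opening and the grip force at its end, in the units of the state.
- bot.observe(): the state, without advancing time (a new reading comes with each control period).
- vision.grab_frame(name): name is "side" or "top" or "wrist"; returns a dict with "image" (480x640x3 uint8, blue, green, red), "depth" (480x640 float32, m along the optical axis (not along the pixel's ray), 0 where there is no reading), "fovy" (degrees; the focal length in pixels is half the picture's height over the tangent of half this angle, whatever the lens; pixels are square), "cx", "cy" (the principal point, pixels), "k1" (the pictures are not rectified: a ray, as slopes to the right and down, at radius r is drawn at 1 + k1 r^2 times it, then the intrinsics apply), "cam_to_world" (4x4, takes a point from camera to world coordinates); the wrist camera has in their place "tool_from_camera" (4x4, takes a point from camera to tool coordinates, whose origin is the TCP and whose axes are the flange's). Camera axes: x right, y down, z forward; pixel columns grow to the right and rows downward; lengths in m; the calibration is good to about 2 mm. A picture is of the moment at which its call begins: read the wrist's pose just before it.
- bot.job_done(): hands the job in; it is judged then, once.
The state is a dict: "clock": time; "qpos": joint angles; "qd": joint speeds; "joint_efforts": joint torques, N m; "position": TCP position; "tool_rot": TCP orientation; "force": force on the tool from outside, world axes, zero at the start; "moment": the same for the moment, N m; "grip_width": finger opening in m; "finger_force": force on a finger pad.
Only numpy, scipy, OpenCV 4.12 (cv2) and the standard library are available. Lean on these libraries where they do the work, as an engineer would, in place of code of your own. Each camera call takes 0.05 s, during which the arm holds its last target. There are 200 camera calls.

## Task

A sanding drum has been dropped loose into the open keyless chuck that stands in the tool stand. Turn the chuck's sleeve clockwise (seen from above) until its jaws grip the drum's arbor firmly, then prove the grip: holding the drum alone, lift drum and chuck together straight up out of the socket, about 15 cm, and finish while still holding them there, upright and steady in the air. Leave the hole saw in its socket and everything else on the bench where it is.

Things in the scene. Friction and masses are not known exactly. Their poses are not given: they have to be found in the camera images.
- stand: dark steel plate 80 x 220 x 10 mm screwed to the bench, with two upright hexagonal steel sockets (31 mm across flats, tops 44 mm above the bench, holes 17 mm across flats) 130 mm apart. Origin: centre of the underside; y runs along the plate, z up.
- chuck: black keyless drill chuck standing in either socket, 0.5 kg. Origin: lower end of its hex shank (16 mm across flats, 30 mm long), 14 mm above the bench at the start; z up the axis. Its shoulder rests on the socket; the shank has 0.5 mm play all round (7 degrees of turn). Above the shank: rear body 38 mm in diameter (30-52 mm up), then the turning sleeve 42 mm in diameter (52-84 mm up).
- chuck_sleeve (a joint): turn of the sleeve on the chuck, rad; grows clockwise seen from above, which closes the three jaws, 1.5 mm each per rad. Starts at 0 to 0.8; the jaws touch the 8 mm arbor at about 1.75 and grip firmly from about 2.0; hard stop at 2.3. About 0.12 N m of friction; stays where it is left.
- sleeve_grip (a point): point on the chuck's axis at the height to grip the sleeve, 73 mm above the chuck's origin and 11 mm below the sleeve's top
- chuck_seat (a point): point on the chuck's axis at the floor of its bore, 56 mm above its origin; the foot of the drum's arbor rests on it
- drum: sanding drum: brown cylinder 30 mm in diameter, 24 mm high (33-57 mm above the origin; small nut on top up to 61.5 mm) on a straight steel arbor 8 mm in diameter that stands loose in the chuck; 0.09 kg. Origin: the arbor's foot; z up the axis. The drum's underside is 5 mm above the sleeve's top.
- drum_grip (a point): centre of the drum, 45 mm above the drum's origin: the point to hold it by
- hole_saw: grey steel hole saw, a cup 45 mm in diameter with teeth upward, 85 mm long with its shank, standing in the other socket, its top about 100 mm above the bench; to be left there. Origin: lower end of its shank.
- spare_band_a: loose brown abrasive band, a ring 31 mm in diameter and 24 mm high standing on the bench in front of the stand; bystander
- spare_band_b: a second such band; bystander
- screwdriver: screwdriver, 208 mm long, lying behind the stand; bystander
- tape_measure: orange tape measure, 36 x 78 x 64 mm, to the right; bystander
- pliers: red-handled pliers, 187 x 65 x 15 mm, lying to the left; bystander
- glue_bottle: squeeze bottle with a red nozzle, 47 mm in diameter and 168 mm high, to the right; bystander
Things that resemble listed ones, but are neither listed nor needed, are in the scene too. Leave any orange or turquoise look-alike of the drum alone.

How it is judged:
By the outcome, as a careful person would: the job done as asked, in the order asked, and still so for the second after the job is handed in, while the arm keeps its last pose, push and grip.
It also fails if it takes over 58 s, if anything falls off the work surface, if the arm or the gripper's body presses on something with over 40 N, if the wrist force passes 120 N, or if a joint passes its speed limit or range.

## Working session

There is one attempt and no reset: what is moved stays moved. The work goes in short steps, Python scripts to look and compute and a shell command to move; the robot and the scene stay as the last step left them, time stands still between calls to the robot, and variables do not carry over. Pictures are saved under pics/ and viewed, at most 10 in all, crops included, and the job is handed in when it is done.

```bash
mkdir -p pics
cat > h.py <<'E'
import numpy as np, cv2
from workcell import bot, vision
def K(f):
    fl=240/np.tan(np.radians(f["fovy"])/2); return fl
def rays(f,uv):
    uv=np.atleast_2d(np.array(uv,float)); fl=K(f)
    d=(uv-[f["cx"],f["cy"]])/fl; s=d.copy()
    for _ in range(20): s=d/(1+f["k1"]*(s**2).sum(1,keepdims=True))
    return np.c_[s,np.ones(len(s))]
def toplane(f,uv,z,T=None):
    T=f["cam_to_world"] if T is None else T
    r=rays(f,uv)@T[:3,:3].T; o=T[:3,3]
    return o+r*((z-o[2])/r[:,2:3])
def bydepth(f,uv,T=None):
    T=f["cam_to_world"] if T is None else T
    uv=np.atleast_2d(uv).astype(int); d=f["depth"][uv[:,1],uv[:,0]]
    return (rays(f,uv)*d[:,None])@T[:3,:3].T+T[:3,3]
E
python3 - <<'E'
from h import *
for n in("top","side"):
    f=vision.grab_frame(n); cv2.imwrite(f"pics/{n}0.png",f["image"]); np.save(n+"0.npy",f,allow_pickle=True)
    print(n,f["fovy"],f["k1"],f["cam_to_world"].round(3).tolist())
s=bot.observe(); print(s)
E
```

```text
top 56.54919253700028 -0.078278402652293 [[0.007, -0.994, 0.107, 0.393], [-1.0, -0.007, -0.003, 0.006], [0.004, -0.107, -0.994, 1.046], [0.0, 0.0, 0.0, 1.0]]
side 51.35441573272274 -0.026089489686648586 [[-0.411, -0.476, 0.778, -0.409], [-0.912, 0.214, -0.35, 0.394], [0.0, -0.853, -0.522, 0.692], [0.0, 0.0, 0.0, 1.0]]
{'clock': 0.1, 'qpos': array([ 1.19880734,  0.52193025, -0.03632363,  1.59989989,  0.02118889,
        1.02110437, -0.11278807]), 'qd': array([ 0.00074449, -0.00256945,  0.00059887, -0.00192337,  0.00077561,
       -0.00037539, -0.00019928]), 'joint_efforts': array([ 4.35847527e-03, -9.28487849e+01,  1.98402666e+00, -3.70529616e+01,
        1.80359714e-02,  5.38548455e-03, -1.14297359e-04]), 'position': array([ 0.18571544, -0.59665479,  0.40421661]), 'tool_rot': array([-3.14063705e+00,  5.81027481e-05,  3.01779940e-01]), 'force': array([-0.55582642, -0.3974459 , -0.35662022]), 'moment': array([-0.01218277, -0.01948553, -0.02457615]), 'finger_force': 0.0, 'grip_width': 0.08540221213924992}
```

View pics/top0.png

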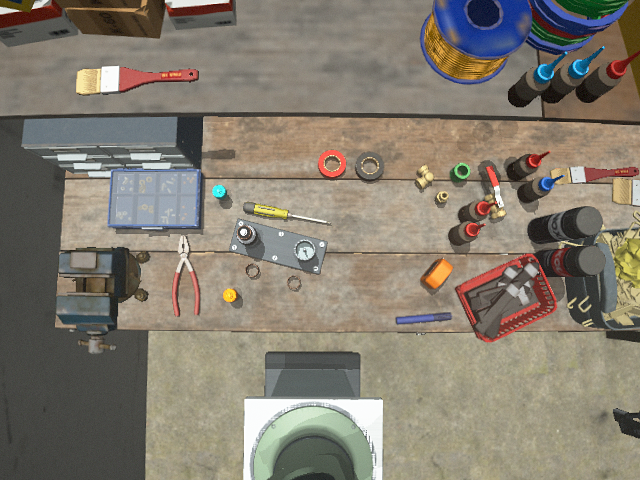

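View pics/side0.png

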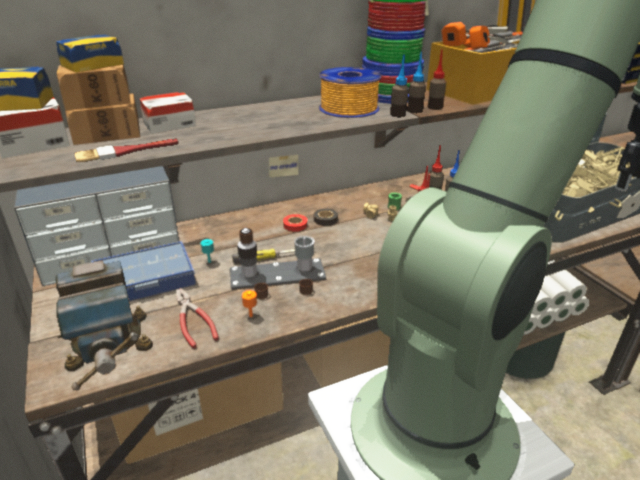

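Top view: the chuck with the brown drum is in the left socket at about (246,233) and the hole saw is at (305,251). Bands are at (253,271) and (294,283). Candidates for the drum are the brown one in the chuck (246,233), orange (230,295) and turquoise (219,191). The description picks the brown one, which I'll check in a close crop.

Run:
```python
from h import *
t=np.load("top0.npy",allow_pickle=True).item(); s=np.load("side0.npy",allow_pickle=True).item()
a=cv2.resize(t["image"][210:290,220:340],None,fx=5,fy=5,interpolation=cv2.INTER_CUBIC)[:, :400]
a=cv2.resize(t["image"][210:290,222:302],(400,400),interpolation=cv2.INTER_CUBIC)
b=cv2.resize(s["image"][215:295,222:302],(400,400),interpolation=cv2.INTER_CUBIC)
cv2.imwrite("pics/crop1.png",np.hstack([a,b]))
# plate mask: by height 10 mm
for n,f in(("top",t),):
    v,u=np.mgrid[0:480,0:640]; uv=np.c_[u.ravel(),v.ravel()]
    P=bydepth(f,uv).reshape(480,640,3); 
    roi=np.zeros((480,640),bool); roi[205:285,215:340]=1
    m=(roi&(P[...,2]>.006)&(P[...,2]<.018)).astype(np.uint8)
    m=cv2.morphologyEx(m,cv2.MORPH_CLOSE,np.ones((25,25)))
    c=max(cv2.findContours(m,0,2)[0],key=cv2.contourArea)
    pw=toplane(f,c[:,0],.01)[:,:2]; r=cv2.minAreaRect((pw*1000).astype(np.float32)); print("plate",r)
    box=cv2.boxPoints(r); print(box)
    for lo,hi,x0,x1 in((.115,.14,225,275),(.09,.11,280,335),(.09,.103,225,275)):
        mm=roi&(P[...,2]>lo)&(P[...,2]<hi); mm[:,:x0]=0; mm[:,x1:]=0
        q=P[mm]; print(lo,mm.sum(),q.mean(0).round(4),np.median(q,0).round(4),q.min(0).round(4),q.max(0).round(4))
```

```text
plate ((506.4757385253906, 84.8333740234375), (219.53152465820312, 170.3483123779297), 76.27472686767578)
[[397.69       -1.5889893]
 [563.17395   -42.006958 ]
 [615.2615    171.25574  ]
 [449.77753   211.6737   ]]
0.115 169 [0.5179 0.148  0.127 ] [0.518  0.1474 0.1273] [0.5036 0.1343 0.1153] [0.5333 0.1626 0.1339]
0.09 11 [0.4846 0.0209 0.0944] [0.4866 0.021  0.0941] [0.4682 0.0037 0.0908] [0.5071 0.0359 0.1004]
0.09 122 [0.5135 0.1431 0.0954] [0.5098 0.1395 0.0955] [0.4969 0.1287 0.0901] [0.5387 0.1707 0.1016]
```

View pics/crop1.png

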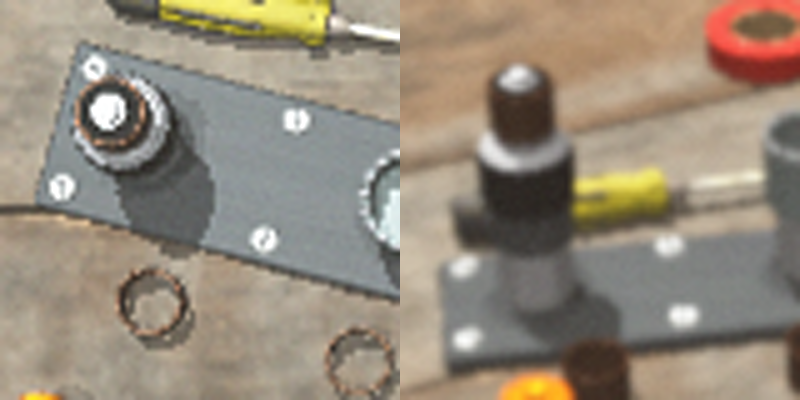

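The crop confirms it: brown drum with a bright nut, standing in the black chuck (nut at top-image pixel (243,232)). Axis ≈ (0.518, 0.148), drum top at 0.127 m, and 131 mm to the hole saw, all as expected. Moving over it now.

```bash
python3 -m creep '[[[1,4,-2.8,0,0,0,0],[1,4,-2.8,0,0,0,0],[1,4,-2.8,0,0,0,0],[1,4,-2.8,0,0,0,0],[1,4,-2.8,0,0,0,0],[1,4,-2.8,0,0,0,0],[1,4,-2.8,0,0,0,0],[1,4,-2.8,0,0,0,0],[1,4,-2.8,0,0,0,0]]]'
python3 -m creep '[[[1,2,-4.2,0,0,0,0],[1,2,-4.2,0,0,0,0],[1,2,-4.2,0,0,0,0],[1,2,-4.2,0,0,0,0],[1,2,-4.2,0,0,0,0],[1,2,-4.2,0,0,0,0],[1,2,-4.2,0,0,0,0],[1,2,-4.2,0,0,0,0],[1,0,0,0,0,0,-0.18],[1,0,0,0,0,0,0]]]'
python3 -c "
from h import *
s=bot.observe();print(s['clock'],s['qpos'].round(3),s['position'],s['tool_rot'])
f=vision.grab_frame('wrist');print(f['fovy'],f['k1'],f['tool_from_camera'].round(3).tolist())
cv2.imwrite('pics/w1.png',f['image']);np.save('w1.npy',[f,s],allow_pickle=True)"
```

```text
clock: 1.23
position: [0.4553, -0.2478, 0.4046]
tool_rot: [-3.141, 0.0, 0.302]
force: [0.1, -0.4, 0.9]
grip_width: 0.0855
finger_force: 0.0
clock: 2.48
position: [0.5074, 0.1193, 0.4043]
tool_rot: [-3.141, 0.001, 0.482]
force: [-0.0, -0.6, 0.6]
grip_width: 0.0851
finger_force: 0.0
2.475 [-0.074  0.375 -0.35   1.858  0.156  0.936 -1.584] [0.50740589 0.11928232 0.40434368] [-3.14129492e+00  7.78261912e-04  4.81760124e-01]
63.780409022961685 -0.06473077457710945 [[-0.0, -0.946, -0.326, 0.084], [1.0, -0.0, -0.0, 0.0], [0.0, -0.326, 0.946, 0.031], [0.0, 0.0, 0.0, 1.0]]
```

View pics/w1.png

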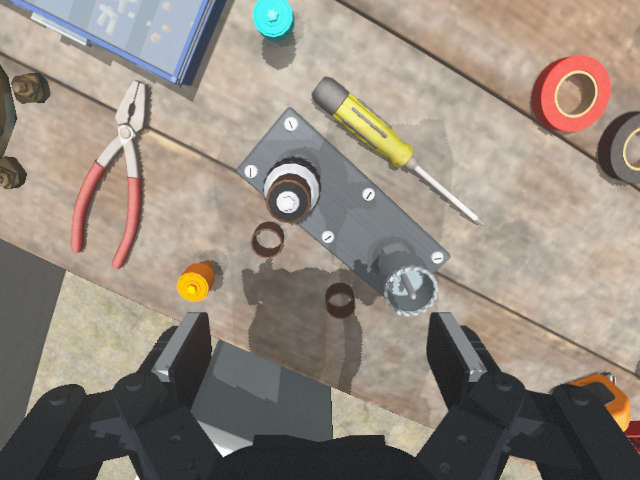

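The wrist view shows the nut at about (288,202), the chuck sleeve ring around (292,187), and the hole saw at (410,290). The drum is the brown one. Now refining the axis from the nut and the sleeve's top ring.

```bash
cat >> h.py <<'E'
from scipy.spatial.transform import Rotation as Ro
def wT(f,s):
    T=np.eye(4); T[:3,:3]=Ro.from_euler("xyz",s["tool_rot"]).as_matrix(); T[:3,3]=s["position"]
    return T@f["tool_from_camera"]
E
python3 - <<'E'
from h import *
f,s=np.load("w1.npy",allow_pickle=True); T=wT(f,s)
v,u=np.mgrid[0:480,0:640]; P=bydepth(f,np.c_[u.ravel(),v.ravel()],T).reshape(480,640,3)
near=np.hypot(P[...,0]-.518,P[...,1]-.148)<.04
for lo,hi in((.118,.140),(.123,.129),(.129,.136),(.093,.103)):
    m=near&(P[...,2]>lo)&(P[...,2]<hi); q=P[m]
    (c,r)=cv2.minEnclosingCircle((q[:,:2]*1000).astype(np.float32)); print(lo,m.sum(),np.median(q,0).round(4),c,r)
g=cv2.cvtColor(f["image"],cv2.COLOR_BGR2GRAY)
m=(near&(g>150)&(P[...,2]>.128)).astype(np.uint8); M=cv2.moments(m,True); p=[M["m10"]/M["m00"],M["m01"]/M["m00"]]
print("nut",M["m00"],p,toplane(f,p,.1315,T))
print("saw",toplane(f,[410,290],.1,T))
t=np.load("top0.npy",allow_pickle=True).item(); print("nut top",toplane(t,[243,232],.1315))
E
```

```text
0.118 1624 [0.5196 0.1482 0.1277] (518.2669677734375, 148.0094757080078) 14.954032897949219
0.123 1319 [0.5196 0.1482 0.1276] (518.197265625, 147.97193908691406) 14.887420654296875
0.129 251 [0.5183 0.1482 0.1305] (518.7634887695312, 147.07310485839844) 12.213932037353516
0.093 798 [0.5296 0.1511 0.0965] (518.5928955078125, 148.085205078125) 20.51791000366211
nut 391.0 [272.76982097186703, 226.49104859335037] [[0.49954995 0.14900774 0.1315    ]]
saw [[0.49145836 0.02905901 0.1       ]]
nut top [[0.51792932 0.14912883 0.1315    ]]
```

```bash
python3 -m creep '[[[1,2.3,-2.03,0,0,0,0],[1,0,0,0.7,0,0,-0.18],[1,0,0,0.9,0,0,-0.18],[1,0,0,0.9,0,0,-0.18],[1,0,0,0.9,0,0,-0.18],[1,0,0,0.9,0,0,-0.18],[1,0,0,0.9,0,0,-0.18],[1,0,0,0.9,0,0,-0.18],[1,0,0,0.9,0,0,-0.18],[1,0,0,0.9,0,0,-0.18],[1,0,0,0.9,0,0,-0.18],[1,0,0,0.9,0,0,-0.18]]]'
python3 -m creep '[[[1,0,0,0,0,0,-0.18],[1,0,0,0,0,0,0]]]'
python3 -c "
from h import *
s=bot.observe();print(s['qpos'].round(3),s['position'],s['tool_rot'])
d=np.r_[.5184,.148,.242]-s['position'];print(Ro.from_euler('xyz',s['tool_rot']).inv().apply(d)*100)"
```

```text
clock: 4.03
position: [0.5186, 0.1469, 0.3073]
tool_rot: [-3.141, 0.0, 2.462]
force: [0.1, -0.2, -0.5]
grip_width: 0.0859
finger_force: 0.0
clock: 4.28
position: [0.5186, 0.147, 0.3074]
tool_rot: [-3.141, -0.001, 2.636]
force: [0.4, 0.3, 1.0]
grip_width: 0.0853
finger_force: 0.0
[ 0.188  0.635 -0.806  1.885  0.59   0.878  0.151] [0.51861363 0.14695183 0.30737573] [-3.14110780e+00 -6.31393767e-04  2.63629595e+00]
[0.06530334 0.08454661 6.53757497]
```

```bash
python3 -m creep '[[[1,0.06,0.08,1.5,0,0,0],[1,0,0,2,0,0,0],[1,0,0,2,0,0,0],[1,0,0,1.2,0,0,0],[0.2,0,0,0,0,0,0],[0.2,0,0,0,0,0,0],[0.2,0,0,0,0,0,0]]]' 80
python3 -m creep '[[[-0.2,0,0,0,0,0,0],[-0.2,0,0,0,0,0,0],[-0.2,0,0,0,0,0,0],[-0.2,0,0,0,0,0,0],[-0.2,0,0,0,0,0,0],[-0.2,0,0,0,0,0,0]]]' 80
python3 -c "
from h import *
s=bot.observe();print(s['qpos'].round(3),s['position'],s['tool_rot'],s['force'],s['moment'])
f=vision.grab_frame('side');c=f['image'][150:300,180:380];cv2.imwrite('pics/s2.png',cv2.resize(c,(800,600),interpolation=cv2.INTER_CUBIC))"
```

```text
clock: 5.15
position: [0.5185, 0.1489, 0.2412]
tool_rot: [3.141, 0.001, 2.641]
force: [-0.4, -0.5, 0.2]
grip_width: 0.0511
finger_force: 0.0
clock: 5.9
position: [0.5184, 0.1487, 0.2416]
tool_rot: [-3.142, 0.001, 2.641]
force: [-4.8, -4.0, 15.0]
grip_width: 0.0406
finger_force: 78.6
[ 0.128  0.726 -0.729  1.922  0.695  0.764  0.068] [0.51842414 0.14874062 0.24159203] [-3.14150883e+00  1.08442962e-03  2.64135309e+00] [-4.78058814 -3.97467965 14.96568429] [-0.69558067  0.9429211  -0.05939489]
```

View pics/s2.png

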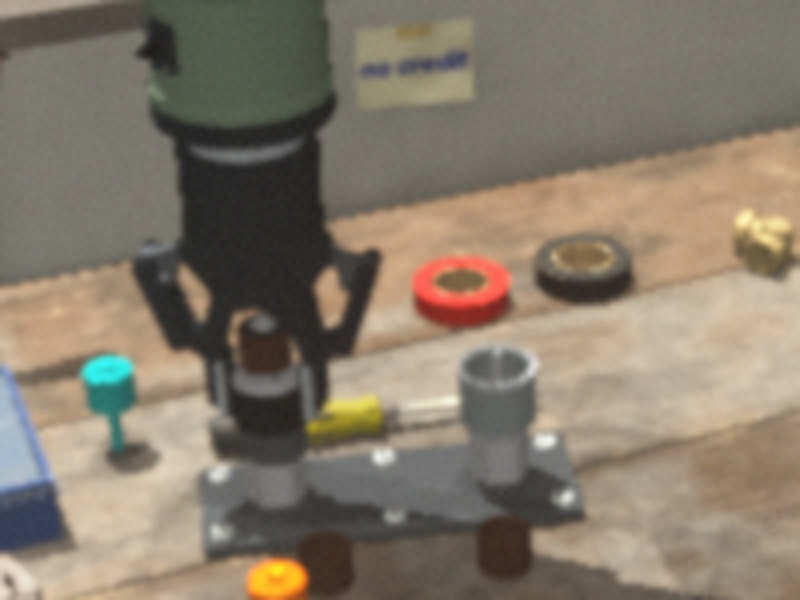

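The side view shows the pads around the sleeve, clear of the drum and stand. Turning clockwise (+rz).

```bash
cat > st.py <<'E'
from h import *
s=bot.observe();print(s['qpos'].round(3),s['position'].round(4),s['tool_rot'].round(3),s['force'].round(1),s['moment'].round(2),round(s['finger_force'],1))
E
python3 -m creep '[[[-0.2,0,0,0,0,0,0.15],[-0.2,0,0,0,0,0,0.15],[-0.2,0,0,0,0,0,0.15],[-0.2,0,0,0,0,0,0.15]]]'; python3 st.py
python3 -m creep '[[[-0.2,0,0,0,0,0,0.15],[-0.2,0,0,0,0,0,0.15],[-0.2,0,0,0,0,0,0.15],[-0.2,0,0,0,0,0,0.1]]]'; python3 st.py
```

```text
clock: 6.45
position: [0.5185, 0.1488, 0.2416]
tool_rot: [3.141, 0.001, 2.037]
force: [-3.1, -2.4, 11.6]
grip_width: 0.0402
finger_force: 78.9
[ 0.032  0.685 -0.585  1.926  0.574  0.701 -0.435] [0.5185 0.1488 0.2416] [3.141e+00 1.000e-03 2.037e+00] [-3.1 -2.4 11.6] [-0.46  0.76  0.13] 78.9
clock: 6.95
position: [0.5185, 0.1489, 0.2416]
tool_rot: [3.14, -0.0, 1.488]
force: [-2.3, -2.1, 12.1]
grip_width: 0.04
finger_force: 79.1
[-0.065  0.656 -0.448  1.931  0.451  0.652 -0.878] [0.5185 0.1489 0.2416] [ 3.14  -0.     1.488] [-2.3 -2.1 12.1] [-0.5   0.58  0.12] 79.1
```

```bash
python3 -m creep '[[[-0.2,0,0,0,0,0,0.1],[-0.2,0,0,0,0,0,0.1]]]' >/dev/null; python3 st.py
python3 -m creep '[[[-0.2,0,0,0,0,0,0.1],[-0.2,0,0,0,0,0,0.05]]]'>/dev/null; python3 st.py
python3 -m creep '[[[-0.2,0,0,0,0,0,0.1]]]'>/dev/null; python3 st.py
```

```text
[-0.101  0.648 -0.396  1.933  0.403  0.637 -1.036] [0.5185 0.1489 0.2416] [ 3.14  -0.     1.288] [-1.9 -2.1 12.6] [-0.49  0.59  0.15] 79.1
[-0.129  0.642 -0.357  1.935  0.366  0.627 -1.152] [0.5186 0.1489 0.2416] [ 3.140e+00 -1.000e-03  1.139e+00] [-2.4 -2.4 13. ] [-0.5   0.51  0.14] 79.2
[-0.148  0.639 -0.332  1.936  0.341  0.62  -1.23 ] [0.5186 0.1488 0.2416] [ 3.141e+00 -1.000e-03  1.039e+00] [-2.7 -2.8 12.6] [-0.5   0.47  0.15] 79.3
```

```bash
python3 -m creep '[[[-0.2,0,0,0,0,0,0.1]]]' >/dev/null; python3 st.py
python3 -m creep '[[[-0.2,0,0,0,0,0,0.1]]]' >/dev/null; python3 st.py
python3 -m creep '[[[-0.2,0,0,0,0,0,0.08]]]'>/dev/null; python3 st.py
```

```text
[-0.167  0.636 -0.305  1.937  0.316  0.614 -1.308] [0.5186 0.1488 0.2416] [ 3.141e+00 -1.000e-03  9.380e-01] [-1.8 -1.8 13.4] [-0.51  0.53  0.12] 79.3
[-0.186  0.633 -0.279  1.938  0.29   0.608 -1.385] [0.5186 0.1488 0.2416] [ 3.141e+00 -1.000e-03  8.380e-01] [-3.8 -2.9 11.8] [-0.56  0.4   0.24] 79.2
[-0.201  0.631 -0.258  1.939  0.269  0.603 -1.446] [0.5186 0.1488 0.2416] [ 3.141e+00 -1.000e-03  7.590e-01] [-2.2 -1.6 12. ] [-0.65  0.36  0.17] 79.3
```

```bash
python3 -m creep '[[[-0.2,0,0,0,0,0,0.08]]]' >/dev/null; python3 st.py
python3 -m creep '[[[-0.2,0,0,0,0,0,0.08]]]' >/dev/null; python3 st.py
```

```text
[-0.217  0.63  -0.237  1.939  0.248  0.599 -1.507] [0.5186 0.1488 0.2416] [ 3.141e+00 -1.000e-03  6.790e-01] [-2.4 -2.4 12.3] [-0.64  0.44  0.15] 79.3
[-0.232  0.628 -0.215  1.94   0.227  0.595 -1.567] [0.5186 0.1488 0.2416] [ 3.141e+00 -1.000e-03  5.990e-01] [-2.4 -2.4 13.4] [-0.69  0.34  0.18] 79.3
```

```bash
python3 -m creep '[[[-0.2,0,0,0,0,0,0.06]]]'>/dev/null; python3 st.py
```

```text
[-0.244  0.627 -0.199  1.941  0.21   0.592 -1.612] [0.5186 0.1488 0.2416] [ 3.141e+00 -1.000e-03  5.390e-01] [-2.3 -2.6 12.1] [-0.68  0.35  0.19] 79.3
```

```bash
python3 -m creep '[[[-0.2,0,0,0,0,0,0.06]]]'>/dev/null; python3 st.py
python3 -m creep '[[[-0.2,0,0,0,0,0,0.06]]]'>/dev/null; python3 st.py
```

```text
[-0.255  0.626 -0.183  1.942  0.194  0.589 -1.657] [0.5186 0.1487 0.2416] [ 3.141e+00 -1.000e-03  4.800e-01] [-1.8 -2.7 12.4] [-0.75  0.36  0.15] 79.3
[-0.267  0.625 -0.168  1.942  0.178  0.587 -1.703] [0.5185 0.1487 0.2416] [ 3.141e+00 -1.000e-03  4.200e-01] [-2.6 -3.3 14.6] [-1.03  0.55  0.29] 79.4
```

```bash
python3 -m creep '[[[-0.2,0,0,0,0,0,0.06]]]'>/dev/null; python3 st.py
python3 -m creep '[[[-0.2,0,0,0,0,0,0.06]]]'>/dev/null; python3 st.py
```

```text
[-0.278  0.625 -0.151  1.943  0.161  0.585 -1.747] [0.5185 0.1486 0.2416] [ 3.141e+00 -1.000e-03  3.600e-01] [-3.1 -5.  13.3] [-1.08  0.56  0.55] 79.2
[-0.29   0.624 -0.135  1.944  0.145  0.582 -1.792] [0.5185 0.1486 0.2416] [ 3.141e+00 -1.000e-03  3.010e-01] [-2.3 -5.2 14.3] [-1.11  0.48  1.13] 79.0
```

The moment has risen to 1.1 N m after about 2.3 rad of turn, so the jaws are tight, at or near the stop. Releasing, then rising to drum height.

```bash
python3 -m creep '[[[1,0,0,0,0,0,0],[1,0,0,0,0,0,0],[1,0,0,0,0,0,0],[1,0,0,0,0,0,0],[1,0,0,-1,0,0,0],[1,0,0,-1,0,0,0],[1,0,0,-1,0,0,0],[1,0,0,-0.4,0,0,0],[1,0,0,0,0,0,0]]]'
python3 - <<'E'
from h import *
s=bot.observe(); f=vision.grab_frame("wrist"); T=wT(f,s); print(s["position"],s["tool_rot"],s["moment"])
v,u=np.mgrid[0:480,0:640]; P=bydepth(f,np.c_[u.ravel(),v.ravel()],T).reshape(480,640,3)
near=np.hypot(P[...,0]-.518,P[...,1]-.148)<.03
for lo,hi in((.115,.14),):
    q=P[near&(P[...,2]>lo)&(P[...,2]<hi)]; 
    if len(q): print(lo,len(q),np.median(q,0).round(4),cv2.minEnclosingCircle((q[:,:2]*1000).astype(np.float32)))
g=vision.grab_frame("side")["image"][170:300,190:360]
cv2.imwrite("pics/s3.png",np.hstack([cv2.resize(f["image"],(400,300)),cv2.resize(g,(400,300))]))
E
```

```text
clock: 9.95
position: [0.5184, 0.1489, 0.275]
tool_rot: [-3.142, -0.001, 0.302]
force: [-0.8, -0.4, -0.9]
grip_width: 0.0855
finger_force: 0.0
[0.51837795 0.14886326 0.27504677] [-3.14156374e+00 -5.77960618e-04  3.01757766e-01] [-0.01769718  0.01529192 -0.06342321]
0.115 5512 [0.5224 0.1493 0.1276] ((518.2488403320312, 147.95054626464844), 15.558449745178223)
```

View pics/s3.png

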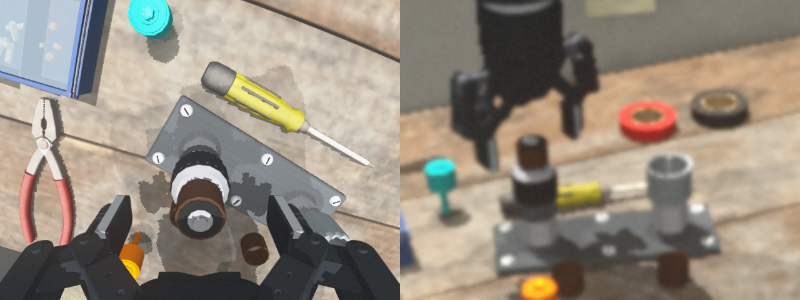

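Everything is in place, with the drum centred between the open fingers. Closing on the drum.

```bash
python3 -m creep '[[[-0.2,0,0.06,0,0,0,0],[-0.2,0,0,0,0,0,0],[-0.4,0,0,0,0,0,0],[-0.5,0,0,0,0,0,0],[-0.5,0,0,0,0,0,0],[-0.5,0,0,0,0,0,0],[-0.5,0,0,0,0,0,0],[-0.5,0,0,0,0,0,0]]]' 80; python3 st.py
```

```text
clock: 11.05
position: [0.5185, 0.1483, 0.2748]
tool_rot: [-3.142, -0.0, 0.302]
force: [-2.1, 0.1, 5.5]
grip_width: 0.0278
finger_force: 78.5
[-0.28   0.569 -0.147  1.928  0.13   0.653 -1.777] [0.5185 0.1483 0.2748] [-3.142 -0.     0.302] [-2.1  0.1  5.5] [ 0.01  0.32 -0.04] 78.5
```

```bash
python3 -m creep '[[[-0.6,0,0,-0.3,0,0,0],[-0.6,0,0,-0.4,0,0,0],[-0.6,0,0,-0.4,0,0,0],[-0.6,0,0,-0.4,0,0,0],[-0.6,0,0,0,0,0,0],[-0.6,0,0,0,0,0,0]]]'; python3 st.py
```

```text
clock: 11.8
position: [0.5186, 0.1484, 0.2905]
tool_rot: [3.142, -0.001, 0.302]
force: [-3.7, -0.3, 7.0]
grip_width: 0.0277
finger_force: 81.6
[-0.277  0.545 -0.151  1.919  0.124  0.685 -1.772] [0.5186 0.1484 0.2905] [ 3.142e+00 -1.000e-03  3.020e-01] [-3.7 -0.3  7. ] [-0.07  0.85  0.09] 81.6
```

Run:
```python
from h import *
s=bot.observe(); f=vision.grab_frame("wrist")
g=vision.grab_frame("side")["image"][170:300,190:360]
print([x.round(2) if hasattr(x,'round') else x for x in (s['force'],s['moment'],bot.observe()['force'])])
cv2.imwrite("pics/s4.png",np.hstack([cv2.resize(f["image"],(400,300)),cv2.resize(g,(400,300),interpolation=cv2.INTER_CUBIC)]))
```

```text
[array([-3.67, -0.31,  7.01]), array([-0.07,  0.85,  0.09]), array([-3.45, -0.81,  7.98])]
```

View pics/s4.png

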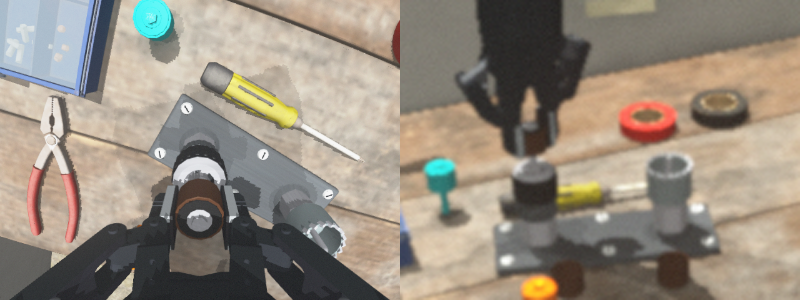

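Run:
```python
from h import *
s=bot.observe()
def show(n,T=None):
    f=vision.grab_frame(n); T=f["cam_to_world"] if T is None else wT(f,s)
    v,u=np.mgrid[0:480,0:640]; P=bydepth(f,np.c_[u.ravel(),v.ravel()],T).reshape(480,640,3)
    near=(np.hypot(P[...,0]-.518,P[...,1]-.148)<.025)
    q=P[near&(P[...,2]>.03)&(P[...,2]<.16)]
    h,e=np.histogram(q[:,2],bins=np.arange(.03,.161,.004)); print(n,[(round(a,3),int(b)) for a,b in zip(e,h)])
show("wrist",1); show("side")
f=vision.grab_frame("side"); T=np.linalg.inv(f["cam_to_world"])
def px(p): c=T[:3,:3]@p+T[:3,3]; r=c[:2]/c[2]; return r*(1+f["k1"]*(r@r))*K(f)+[f["cx"],f["cy"]]
for z in (.044,.066,.098,.103,.113,.118): print(z,px(np.array([.5184,.148,z])))
o=np.load("side0.npy",allow_pickle=True).item()
c=int(round(px(np.array([.5184,.148,.08]))[0])); print(c)
print(o["image"][218:285,c].mean(1).astype(int).tolist()); print(f["image"][218:285,c].mean(1).astype(int).tolist())
```

```text
wrist [(np.float64(0.03), 73), (np.float64(0.034), 41), (np.float64(0.038), 14), (np.float64(0.042), 2), (np.float64(0.046), 70), (np.float64(0.05), 117), (np.float64(0.054), 121), (np.float64(0.058), 95), (np.float64(0.062), 12), (np.float64(0.066), 95), (np.float64(0.07), 238), (np.float64(0.074), 215), (np.float64(0.078), 224), (np.float64(0.082), 247), (np.float64(0.086), 339), (np.float64(0.09), 704), (np.float64(0.094), 1717), (np.float64(0.098), 623), (np.float64(0.102), 1), (np.float64(0.106), 0), (np.float64(0.11), 0), (np.float64(0.114), 5), (np.float64(0.118), 236), (np.float64(0.122), 520), (np.float64(0.126), 573), (np.float64(0.13), 641), (np.float64(0.134), 679), (np.float64(0.138), 908), (np.float64(0.142), 4194), (np.float64(0.146), 880), (np.float64(0.15), 475), (np.float64(0.154), 969)]
side [(np.float64(0.03), 23), (np.float64(0.034), 24), (np.float64(0.038), 22), (np.float64(0.042), 12), (np.float64(0.046), 19), (np.float64(0.05), 24), (np.float64(0.054), 25), (np.float64(0.058), 27), (np.float64(0.062), 23), (np.float64(0.066), 14), (np.float64(0.07), 33), (np.f
[... 620 characters left out ...]
 [246.73798558 240.86473045]
0.113 [246.40984985 237.04467171]
0.118 [246.24470453 235.12114293]
247
[144, 144, 144, 144, 149, 147, 145, 140, 137, 136, 152, 184, 174, 150, 130, 84, 56, 51, 46, 46, 48, 45, 49, 49, 50, 68, 95, 119, 149, 160, 140, 85, 47, 38, 41, 41, 38, 39, 40, 41, 45, 51, 57, 60, 61, 58, 62, 61, 84, 104, 113, 110, 114, 111, 115, 117, 112, 109, 102, 85, 77, 80, 89, 100, 119, 124, 116]
[105, 109, 109, 101, 85, 86, 96, 88, 63, 47, 47, 51, 50, 48, 52, 50, 50, 51, 62, 94, 126, 133, 126, 117, 118, 119, 114, 114, 124, 125, 108, 74, 48, 42, 42, 46, 42, 40, 43, 43, 47, 57, 63, 67, 70, 70, 65, 71, 91, 118, 125, 125, 128, 125, 124, 124, 128, 124, 110, 88, 80, 84, 94, 110, 125, 131, 118]
```

The check paid off. The sleeve top is still at 0.098 m while the drum rose 15 mm, so the arbor is sliding in jaws that aren't tight enough, and about 13 mm is still inside. I'll set it straight back down, regrip the sleeve harder and turn further.

```bash
python3 -m creep '[[[-0.6,0,0,0.4,0,0,0],[-0.6,0,0,0.4,0,0,0],[-0.6,0,0,0.4,0,0,0],[-0.6,0,0,0.2,0,0,0],[-0.6,0,0,0.1,0,0,0],[-0.6,0,0,0.05,0,0,0]]]'; python3 st.py
```

```text
clock: 12.8
position: [0.5187, 0.1484, 0.2752]
tool_rot: [3.142, -0.001, 0.302]
force: [-5.7, -0.4, 13.8]
grip_width: 0.0276
finger_force: 82.3
[-0.281  0.569 -0.147  1.928  0.131  0.652 -1.778] [0.5187 0.1484 0.2752] [ 3.142e+00 -1.000e-03  3.020e-01] [-5.7 -0.4 13.8] [-0.09  1.05  0.04] 82.3
```

```bash
python3 -m creep '[[[1,0,0,0,0,0,0],[1,0,0,0,0,0,0],[1,0,0,0,0,0,0],[1,0,0,0,0,0,0],[1,0,0,0,0,0,-0.18],[1,0,0,0,0,0,-0.18],[1,0,0,0,0,0,-0.18],[1,0,0,0,0,0,-0.18],[1,0,0,0,0,0,-0.18],[1,0,0,0,0,0,-0.18],[1,0,0,0,0,0,0]]]'; python3 st.py
python3 - <<'E'
from h import *
s=bot.observe(); f=vision.grab_frame("wrist"); T=wT(f,s)
v,u=np.mgrid[0:480,0:640]; P=bydepth(f,np.c_[u.ravel(),v.ravel()],T).reshape(480,640,3)
near=np.hypot(P[...,0]-.518,P[...,1]-.148)<.03
for lo,hi in((.12,.14),(.09,.103)):
    q=P[near&(P[...,2]>lo)&(P[...,2]<hi)]; print(len(q),np.median(q,0).round(4),cv2.minEnclosingCircle((q[:,:2]*1000).astype(np.float32)))
E
```

```text
clock: 14.18
position: [0.5186, 0.148, 0.2741]
tool_rot: [-3.141, -0.0, 1.38]
force: [-0.2, 0.4, -0.6]
grip_width: 0.085
finger_force: 0.0
[-0.07   0.599 -0.435  1.917  0.375  0.705 -0.918] [0.5186 0.148  0.2741] [-3.141 -0.     1.38 ] [-0.2  0.4 -0.6] [-0.   -0.04 -0.01] 0.0
5174 [0.519  0.1515 0.128 ] ((518.1555786132812, 147.95750427246094), 15.596306800842285)
3070 [0.5211 0.1604 0.0962] ((518.0463256835938, 148.18621826171875), 21.902523040771484)
```

```bash
python3 -m creep '[[[1,0,0,1.2,0,0,0],[1,0,0,1.2,0,0,0],[1,0,0,0.9,0,0,0],[0,0,0,0,0,0,0],[0,0,0,0,0,0,0],[-0.2,0,0,0,0,0,0],[-0.2,0,0,0,0,0,0],[-0.2,0,0,0,0,0,0],[-0.2,0,0,0,0,0,0],[-0.2,0,0,0,0,0,0],[-0.2,0,0,0,0,0,0]]]' 120; python3 st.py
python3 -m creep '[[[-0.2,0,0,0,0,0,0.1]]]'>/dev/null; python3 st.py
python3 -m creep '[[[-0.2,0,0,0,0,0,0.1]]]'>/dev/null; python3 st.py
```

```text
clock: 15.6
position: [0.5185, 0.1484, 0.2421]
tool_rot: [3.141, -0.0, 1.382]
force: [-4.8, -0.3, 14.5]
grip_width: 0.0388
finger_force: 119.1
[-0.093  0.648 -0.406  1.933  0.411  0.641 -0.948] [0.5185 0.1484 0.2421] [ 3.141 -0.     1.382] [-4.8 -0.3 14.5] [-0.14  1.31 -0.06] 119.1
[-0.112  0.644 -0.38   1.934  0.387  0.634 -1.027] [0.5184 0.1485 0.2421] [ 3.141 -0.     1.282] [-4.1 -1.3 13. ] [-0.22  1.28  1.85] 118.8
[-0.131  0.641 -0.354  1.935  0.362  0.627 -1.106] [0.5184 0.1485 0.2421] [ 3.141 -0.     1.181] [-5.2 -2.1 12.5] [-0.3   1.14  2.24] 118.9
```

```bash
python3 -m creep '[[[-0.2,0,0,0,0,0,0.1]]]'>/dev/null; python3 st.py
python3 -m creep '[[[-0.2,0,0,0,0,0,0.1]]]'>/dev/null; python3 st.py
python3 -m creep '[[[-0.2,0,0,0,0,0,0.1]]]'>/dev/null; python3 st.py
```

```text
[-0.15   0.638 -0.328  1.936  0.337  0.62  -1.184] [0.5184 0.1486 0.2421] [ 3.141 -0.     1.081] [-5.7 -1.  12. ] [-0.25  1.09  1.78] 119.0
[-0.169  0.635 -0.301  1.937  0.311  0.614 -1.262] [0.5184 0.1485 0.2421] [ 3.141 -0.     0.98 ] [-5.4 -1.1 12.5] [-0.28  1.17  1.45] 119.1
[-0.188  0.632 -0.275  1.938  0.285  0.608 -1.339] [0.5185 0.1485 0.2421] [ 3.141e+00 -1.000e-03  8.800e-01] [-5.2 -1.3 12.2] [-0.09  1.12  1.01] 119.0
```

```bash
python3 -m creep '[[[-0.2,0,0,0,0,0,0.1]]]'>/dev/null; python3 st.py
python3 -m creep '[[[-0.2,0,0,0,0,0,0.1]]]'>/dev/null; python3 st.py
python3 -m creep '[[[-0.2,0,0,0,0,0,0.1]]]'>/dev/null; python3 st.py
python3 -m creep '[[[-0.2,0,0,0,0,0,0.1]]]'>/dev/null; python3 st.py
python3 -m creep '[[[-0.2,0,0,0,0,0,0]]]'>/dev/null; python3 st.py
```

```text
[-0.207  0.63  -0.248  1.939  0.258  0.603 -1.416] [0.5185 0.1485 0.2421] [ 3.141e+00 -1.000e-03  7.790e-01] [-4.8 -0.9 12.3] [-0.03  1.13  0.39] 119.2
[-0.227  0.628 -0.222  1.94   0.232  0.597 -1.492] [0.5185 0.1484 0.2421] [ 3.141e+00 -1.000e-03  6.790e-01] [-4.3 -1.3 12.2] [-0.05  0.97  0.15] 119.3
[-0.246  0.626 -0.195  1.941  0.205  0.592 -1.568] [0.5186 0.1485 0.2421] [ 3.141e+00 -1.000e-03  5.790e-01] [-1.3 -0.8 10.8] [-0.06  0.52  0.13] 119.2
[-0.265  0.625 -0.169  1.942  0.178  0.588 -1.643] [0.5187 0.1485 0.2421] [ 3.142e+00 -1.000e-03  4.780e-01] [-3.9  0.2 11. ] [0.17 0.93 0.09] 119.2
[-0.266  0.624 -0.169  1.942  0.178  0.588 -1.642] [0.5186 0.1485 0.2421] [ 3.141e+00 -1.000e-03  4.800e-01] [-2.9 -0.6 11. ] [-0.05  0.66 -0.1 ] 119.5
```

```bash
python3 -m creep '[[[1,0,0,0,0,0,0],[1,0,0,0,0,0,0],[1,0,0,0,0,0,0],[1,0,0,0,0,0,0],[1,0,0,-1.2,0,0,0],[1,0,0,-1.2,0,0,0],[1,0,0,-0.9,0,0,0],[1,0,0,0,0,0,0]]]'; python3 st.py
python3 - <<'E'
from h import *
s=bot.observe(); f=vision.grab_frame("wrist"); T=wT(f,s); np.save("w5.npy",[f,s],allow_pickle=True)
v,u=np.mgrid[0:480,0:640]; P=bydepth(f,np.c_[u.ravel(),v.ravel()],T).reshape(480,640,3)
near=np.hypot(P[...,0]-.518,P[...,1]-.148)<.03
for lo,hi in((.12,.14),(.09,.103)):
    q=P[near&(P[...,2]>lo)&(P[...,2]<hi)]; print(len(q),np.median(q,0).round(4),cv2.minEnclosingCircle((q[:,:2]*1000).astype(np.float32)))
cv2.imwrite("pics/w5.png",cv2.resize(f["image"][200:400,240:500],(780,600),interpolation=cv2.INTER_CUBIC))
E
```

```text
clock: 17.85
position: [0.5187, 0.1483, 0.2752]
tool_rot: [3.141, -0.002, 0.482]
force: [0.0, 0.2, 0.7]
grip_width: 0.0855
finger_force: 0.0
[-0.254  0.57  -0.183  1.927  0.162  0.657 -1.626] [0.5187 0.1483 0.2752] [ 3.141e+00 -2.000e-03  4.820e-01] [0.  0.2 0.7] [-0.05  0.03  0.05] 0.0
5089 [0.5217 0.1496 0.128 ] ((518.4102783203125, 148.00709533691406), 15.408544540405273)
3022 [0.5304 0.1561 0.0962] ((518.527099609375, 148.00662231445312), 22.056947708129883)
```

View pics/w5.png

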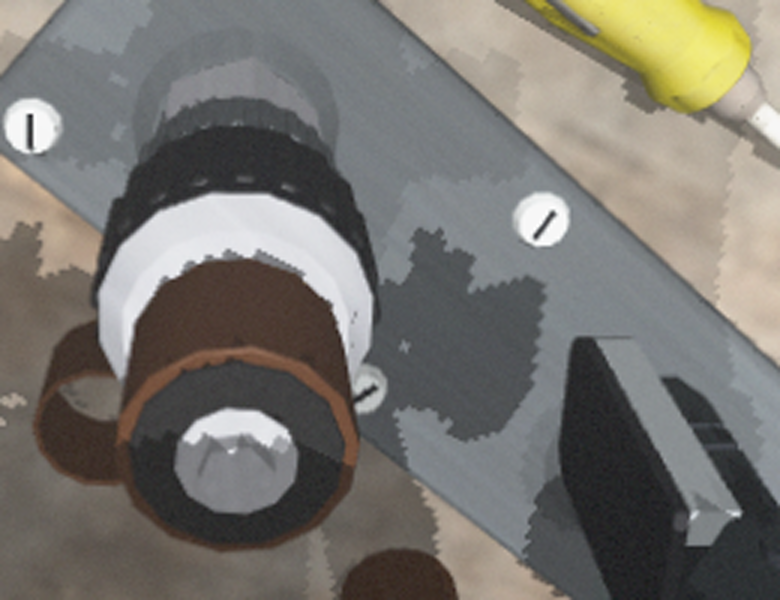

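Sleeve and drum stand as before. The torque went through a peak and then fell, so the chuck may have wound up or jammed in its hex socket. I'll test the pull a few mm, first easing the drum slightly counter-clockwise to unwind any jam, and measure both heights.

```bash
cat > ht.py <<'E'
from h import *
s=bot.observe(); f=vision.grab_frame("wrist"); T=wT(f,s)
v,u=np.mgrid[0:480,0:640]; P=bydepth(f,np.c_[u.ravel(),v.ravel()],T).reshape(480,640,3)
x,y=s["position"][:2]; r=np.hypot(P[...,0]-x,P[...,1]-y); zt=s["position"][2]-.275
q=P[(r<.0145)&(abs(P[...,2]-zt-.128)<.012)]; print("drum top",np.median(q[:,2]).round(4),len(q))
# sleeve top: bright pixels in the annulus 15..22 mm, heights below the drum's skirt
g=f["image"].min(2); q=P[(r>.014)&(r<.023)&(g>120)&(P[...,2]>.07)&(P[...,2]<zt+.104)]; print("sleeve top",np.percentile(q[:,2],[25,50,75]).round(4) if len(q) else 0,len(q))
E
python3 -m creep '[[[-0.2,0,0.02,0,0,0,0],[-0.2,0,0,0,0,0,0],[-0.4,0,0,0,0,0,0],[-0.5,0,0,0,0,0,0],[-0.6,0,0,0,0,0,0],[-0.6,0,0,0,0,0,0],[-0.6,0,0,0,0,0,0]]]' 100 >/dev/null; python3 st.py; python3 ht.py
python3 -m creep '[[[-0.6,0,0,0,0,0,-0.03],[-0.6,0,0,0,0,0,-0.03]]]' >/dev/null; python3 st.py
python3 -m creep '[[[-0.6,0,0,-0.2,0,0,0]]]' >/dev/null; python3 st.py
python3 -m creep '[[[-0.6,0,0,-0.2,0,0,0]]]' >/dev/null; python3 st.py
python3 -m creep '[[[-0.6,0,0,-0.2,0,0,0],[-0.6,0,0,0,0,0,0]]]' >/dev/null; python3 st.py; python3 ht.py
```

```text
[-0.254  0.572 -0.183  1.927  0.162  0.656 -1.626] [0.5185 0.1482 0.2741] [-3.141  0.     0.482] [-0.9  0.5 -3.3] [0.27 0.18 0.06] 98.6
drum top 0.1278 5032
sleeve top [0.0951 0.0965 0.0978] 1588
[-0.242  0.573 -0.199  1.927  0.176  0.659 -1.576] [0.5186 0.1479 0.2741] [3.141 0.    0.544] [ 0.5 -1.  -4.7] [-0.27 -0.03  0.03] 98.7
[-0.241  0.57  -0.2    1.925  0.175  0.663 -1.577] [0.5186 0.1479 0.2761] [-3.141  0.     0.542] [ 0.6  0.1 -6.5] [-0.03 -0.08 -0.04] 98.8
[-0.241  0.567 -0.2    1.924  0.173  0.667 -1.576] [0.5186 0.148  0.2783] [-3.142  0.     0.541] [-0.5  0.2 -5.1] [-0.04  0.03 -0.02] 98.8
[-0.24   0.563 -0.201  1.923  0.172  0.671 -1.575] [0.5186 0.1482 0.2804] [ 3.142 -0.     0.542] [ 0.1 -0.1 -6.6] [-0.06 -0.02 -0.01] 98.8
drum top 0.1341 4941
sleeve top [0.1014 0.1027 0.104 ] 1572
```

Drum top and sleeve top both rose 6 mm, and the wrist force is −6 N, which matches the weight of drum plus chuck. Continuing straight up.

```bash
python3 -m creep '[[[-0.6,0,0,-0.4,0,0,0],[-0.6,0,0,-0.8,0,0,0],[-0.6,0,0,-1,0,0,0],[-0.6,0,0,-1,0,0,0],[-0.6,0,0,-1,0,0,0],[-0.6,0,0,-1,0,0,0],[-0.6,0,0,-1,0,0,0],[-0.6,0,0,-1,0,0,0]]]' >/dev/null; python3 st.py; python3 ht.py
python3 -m creep '[[[-0.6,0,0,-1,0,0,0],[-0.6,0,0,-1,0,0,0],[-0.6,0,0,-1,0,0,0],[-0.6,0,0,-1,0,0,0],[-0.6,0,0,-1,0,0,0],[-0.6,0,0,-1,0,0,0],[-0.6,0,0,-0.7,0,0,0],[-0.6,0,0,-0.4,0,0,0],[-0.6,0,0,-0.2,0,0,0],[-0.6,0,0,0,0,0,0],[-0.6,0,0,0,0,0,0],[-0.6,0,0,0,0,0,0]]]' >/dev/null; python3 st.py
python3 - <<'E'
from h import *
a=vision.grab_frame("side")["image"][100:300,170:370]; b=vision.grab_frame("wrist")["image"]
cv2.imwrite("pics/s6.png",np.hstack([cv2.resize(a,(400,400)),cv2.resize(b,(400,400))]))
E
python3 ht.py
```

```text
[-0.221  0.458 -0.223  1.87   0.133  0.828 -1.541] [0.5186 0.1481 0.3529] [-3.142 -0.     0.542] [ 0.4  0.5 -6.3] [ 0.03 -0.01 -0.04] 98.9
drum top 0.2065 5008
sleeve top [0.1739 0.1753 0.1765] 1591
[-0.21   0.37  -0.234  1.795  0.101  0.988 -1.513] [0.5186 0.1481 0.425 ] [-3.142  0.     0.542] [ 0.  -0.3 -6.4] [ 0.04  0.04 -0.01] 98.9
drum top 0.2787 5060
sleeve top [0.246  0.2474 0.2487] 1555
```

View pics/s6.png

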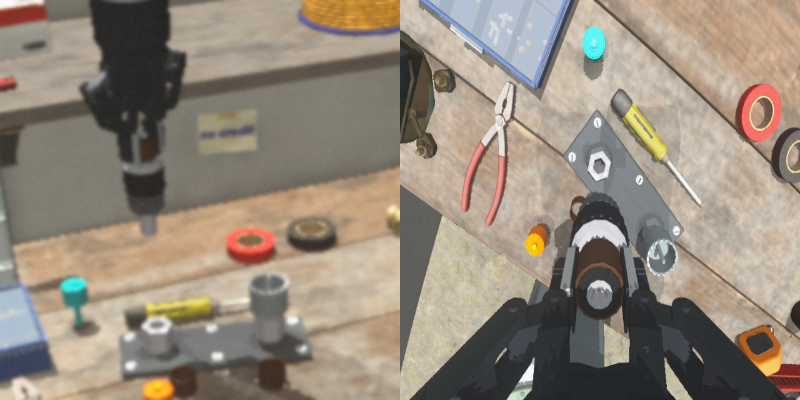

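The chuck hangs upright from the drum, about 15 cm up (drum top 0.128 → 0.279 m). The socket is empty, the hole saw is still in its socket, and nothing else has moved. Handing in.

```bash
python3 -c "
from workcell import bot
print(bot.job_done())"; python3 st.py
```

```text
the job is handed in; nothing more can be done
None
the job is handed in; nothing more can be done
```

The chuck was tightened and, held by the drum alone, drum and chuck hang upright and steady about 15 cm up; the first pull slid the loose drum up 15 mm, so I reseated it and tightened again before the lift that held, and the final sleeve angle was judged by torque and pull, not measured.

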